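# Lock the shutter stop screw

## Task

Fit the loose holding key over the flat head of the stop screw on the orange housing, pushed fully down with its tail between the two posts, let go of it, and then push the jam nut's lever handle clockwise (seen from above) until the nut seats and resists a firm push of about 10 N (stay between about 7 and 14 N) for about a second. The screw must keep its setting, the key stays on the screw, and the other things are left alone.

Things in the scene. Friction and masses are not known exactly. Their poses are not given: they have to be found in the camera images.
- housing: Fixed orange steel box, 240 (x) by 200 (y) by 60 mm high; origin at the centre of its underside, z up. The upright stop screw stands on its top, its axis at x = -30 mm, y = 0. Two pointed upright steel posts (12 mm thick, 47 mm high over the top) stand at x = +50 mm, y = -14 and +14 mm; the 16 mm gap between them takes the tail of the key.
- screw_head (a point): Centre of the top of the stop screw's flat head, 102 mm above the table: an upright tongue 40 mm long (along x, pointing at the gap between the posts), 10 mm thick (y), 14 mm high, on a round collar 36 mm wide whose top is 88 mm above the table. The screw turns easily (0.05 N m, less than the jam nut's drag): it goes round with the nut unless the key holds it.
- screw (a joint): Turn of the stop screw, rad, clockwise from above positive, about 0 at the start: its setting. It must end within 0.25 of 0; beyond 0.35 at any time the setting is lost. With the key on, a 10 N push turns it some 0.1 by slack.
- nut_handle (a point): Middle of the upright handle pin at the end of the jam nut's lever, 75 mm from the screw's axis, 85 mm above the table: a steel pin 12 mm thick, from 66 to 104 mm above the table. The lever is a bar 10 mm thick, its top 76 mm above the table. It starts pointing from the screw along the housing's -x, or up to 60 degrees from that towards its -y, and travels clockwise round the screw.
- nut (a joint): Turn of the jam nut's hexagon (34 mm wide, round the screw under its collar), rad, clockwise from above positive. It turns with a drag of about 2 N at the handle until it seats hard, 0.8 to 1.15 rad after the start; where differs every time and must be felt.
- key_grip (a point): Middle of the upright grip tab of the loose aluminium holding key (about 120 g), 43 mm above the key's underside. The tab is 30 mm long (x), 14 mm thick (y), from 19 to 62 mm above the underside, and stands on a socket block 54 (x) by 26 (y) by 19 mm. With the key fitted this point is 131 mm above the table.
- knob: Loose black spare knob, 48 mm wide, 38 mm high; origin at the centre of its underside. Not needed.
- vial_a: Small white vial, 20 mm wide, 45 mm high, standing on the far left corner of the housing; leave alone. Origin at its underside.
- vial_b: The same on the far right corner of the housing; leave alone.
- beaker: Glass beaker, 70 mm wide, 85 mm high, on the table; leave alone. Origin at its underside.
- driver: Screwdriver lying on the table; leave alone.
- key_socket (a point): Inside the key's socket, straight under the tab, 14 mm above the key's underside (touches the top of the screw's head when fitted). The socket is a bevelled slot 42 (x) by 12 mm (y), 16 mm deep, open below. A tail 12 mm wide, 3 to 15 mm above the underside, runs along +x to 97 mm from here. The key stands on the table on its underside; fitted, on the screw's collar.
- lever (a joint): Bending of the nut's springy lever, rad, positive when the handle is pushed clockwise: 0.0094 for each N at the handle (0.7 mm at the handle for each N). Over-tightened above 20 N. Let go, it springs back.
There are look-alikes about, which are no part of the job. Of the things shaped like the part that bears key_grip, the aluminium one is meant.

How it is judged:
By the outcome, as a careful person would: the job done as asked, in the order asked, and still so for the second after the job is handed in, with the robot touching nothing.
It also fails if it takes over 72 s, if anything falls off the work surface, if the arm or the gripper's body presses on something with over 40 N, if the wrist force passes 120 N, or if a joint passes its speed limit or range.

## Robot

A 6-joint arm with a two-finger parallel gripper is mounted at the origin on the work surface. World frame = base frame: x ahead of the robot, y to its left, z up, the work surface at z = 0. Lengths are in mm, angles in rad, forces in N, time in s.
With the tool pointing down it reaches from about 275 to 750 mm from the base axis. Payload 10.2 kg.
Tool frame: the origin (TCP) lies midway between the tips of the shut fingers; the grasp point (between the pads) lies 19 mm behind it; z points along the fingers, y is the line along which they close (so a half turn about z gives the same grasp; the last joint's range is limited). The gripper opens to 85 mm and grips with 20 to 120 N. Pads are 22 mm wide; open, the fingers measure 114 mm over their backs; the gripper's body (76 mm by 85 mm) begins 54 mm behind the grasp point. The pads swing forward as they close: fully open they stand 13 mm farther back than shut.
Start: joints at [1.019, 0.313, 1.498, -0, 1.331, -0.223], TCP at [169.539, 496.878, 231.294] pointing down, gripper open.
Joint ranges: [-2.94, 2.94], [-0.97, 2.17], [0.19, 2.56], [-1.23, 4.37], [0.02, 3.11], [-2.88, 2.88]. Speed limits (rad/s): [2.39, 2.39, 3.01, 3.14, 3.14, 3.14].

## Interface

Orientations are given as a unit quaternion [w, x, y, z].
In Python, from rig import ctrl gives the robot as it stands.
- The arm moves only by the tool send_rows, never from a script. Its argument "targets" is a list of rows, each a list of 7 numbers: the closure, from -1 (fully open) to 1 (shut), so that 0 is half open, then the shift along the tool's x, y, z in m, then the turn, a rotation vector about the tool's x, y, z in rad. In form: [[claw, dx, dy, dz, ax, ay, az], ...]. A call has exactly 10 rows; each row shifts and turns the commanded pose from where the row before left it, along the tool's axes as they then stand; what a row does not reach is not made up. A row lasts 1/8 s, in which the tool goes at most 62.5 mm and 10.7 degrees, less where a joint would pass 70% of its speed; a pose out of reach is approached as far as the arm can. A call with a gripper value outside its range is refused whole. The fingers move at their own pace and stop on an object; "squeeze" is the grip in N (left out, the last holds). Time passes only in rows, so rows that do not move let the fingers close, or fill a call up. It gives the time, the measured TCP pose, the force, the opening and the grip force at its end, in the units of the state.
- ctrl.sense(): the state, without advancing time (a new reading comes with each control period).
- ctrl.capture(name): name is "scene" or "top" or "wrist"; returns a dict with "img" (420x560x3 uint8, red, green, blue), "camera_matrix" (3x3 intrinsics, pixels), "R" (3x3) and "t" (3): a world point X has camera coordinates R X + t. Camera axes: x right, y down, z forward; pixel columns grow to the right and rows downward; lengths in mm; the calibration is good to about 2 mm. A picture is of the moment at which its call begins. There is no depth.
- ctrl.finish_job(): hands the job in; it is judged then, once.
Trained networks look in a picture, given as the dict that the camera call returned (one of the last four; its "shot" number tells which), for a name from the list of things; names that differ only in an ending like _2 or _b are one class to them, and where a whole thing is asked for, a point or a joint stands for the part that bears it (a point fixed in the world has none). Each returns a list of dicts, best first, with "score" (0 to 1); they miss things now and then, are a little off and sometimes report something else, mostly with a low value. They report only what shows in the picture. A call takes as long as a camera call. They do not tell look-alikes from the thing itself.
- ctrl.boxes_of(query, picture): "extent" ([left, top, width, height] in pixels, round what is visible of it).
- ctrl.landmark_of(query, picture): "point" ([column, row] in pixels: a listed point, or the origin of a listed thing).
The state is a dict: "time_s": time; "joints": joint angles; "dq": joint speeds; "tau": joint torques, N m; "eef_pos": TCP position; "ee_rot": TCP orientation; "force": force on the tool from outside, world axes, zero at the start; "wrist_torque": the same for the moment, N m; "grip_width": opening from 0.0 (shut) to 1.0 (fully open); "grip_force": force on a finger pad.
Only numpy, scipy, OpenCV 4.12 (cv2) and the standard library are available. Lean on these libraries where they do the work, as an engineer would, in place of code of your own. Each camera call takes 0.05 s, during which the arm holds its last target. There are 200 camera calls.

## Working session

There is one attempt and no reset: what is moved stays moved. The work goes in short steps, Python scripts to look and compute and a tool call to move; the robot and the scene stay as the last step left them, time stands still between calls to the robot, and variables do not carry over. Pictures are saved under pics/ and viewed, at most 10 in all, crops included, and the job is handed in when it is done.

Besides the shell and the picture viewer there is one more tool, called after ">>>" as name(argument=value, ...), one argument or row to a line, values as JSON. send_rows: Moves the arm, as the interface text tells. Its arguments: {"type":"object","properties":{"targets":{"type":"array"},"squeeze":{"type":"number"}},"required":["targets"]}

```bash
mkdir -p pics; ls; cat > h.py <<'E'
import numpy as np, cv2
from rig import ctrl
def tri(obs):
    # obs: list of (pic, [c,r])
    A=[];b=[]
    for p,u in obs:
        P=np.array(p["camera_matrix"])@np.c_[np.array(p["R"]),np.array(p["t"])]
        for k in (0,1):
            row=P[k]-u[k]*P[2]; row=row/np.linalg.norm(row[:3]);A.append(row[:3]);b.append(-row[3])
    return np.linalg.lstsq(np.array(A),np.array(b),rcond=None)[0]
def onz(p,u,z):
    K=np.array(p["camera_matrix"]);R=np.array(p["R"]);t=np.array(p["t"])
    d=R.T@np.linalg.solve(K,[u[0],u[1],1.]);c=-R.T@t
    return c+d*(z-c[2])/d[2]
def proj(p,X):
    v=np.array(p["camera_matrix"])@(np.array(p["R"])@np.array(X)+np.array(p["t"]));return v[:2]/v[2]
def save(p,n): cv2.imwrite("pics/"+n,np.ascontiguousarray(p["img"][:,:,::-1]))
E
python3 - <<'E'
from h import *
np.set_printoptions(precision=1,suppress=True)
P={n:ctrl.capture(n) for n in("scene","top")}
im=np.hstack([P["scene"]["img"],P["top"]["img"]])
for n in P:
    save(P[n],n+"0.png")
    print(n,"cam",-np.array(P[n]["R"]).T@P[n]["t"])
    for q in("screw_head","nut_handle","key_grip","key_socket","housing","knob","vial_a","beaker","driver"):
        print(q,[(np.round(d["point"]),round(d["score"],2)) for d in ctrl.landmark_of(q,P[n])][:5])
s=ctrl.sense();print(s)
E
```

```text
pics
scene cam [1013.6 -513.1  712.4]
screw_head []
nut_handle [(array([232., 214.]), 0.49)]
key_grip [(array([290., 176.]), 0.91), (array([311., 134.]), 0.84), (array([374., 166.]), 0.69)]
key_socket [(array([326., 171.]), 0.96), (array([311., 144.]), 0.86), (array([292., 183.]), 0.78), (array([370., 174.]), 0.72), (array([264., 218.]), 0.31)]
housing [(array([271., 256.]), 0.63), (array([328., 244.]), 0.55)]
knob [(array([138., 306.]), 0.74)]
vial_a [(array([279., 279.]), 0.68), (array([328., 245.]), 0.49)]
beaker [(array([191., 365.]), 0.41)]
driver [(array([191., 364.]), 0.9), (array([327., 173.]), 0.55)]
top cam [ 443.5   40.7 1340.6]
screw_head [(array([285., 205.]), 0.58)]
nut_handle [(array([292., 237.]), 0.59)]
key_grip [(array([130., 195.]), 0.93), (array([127., 278.]), 0.92), (array([163., 230.]), 0.79), (array([394., 173.]), 0.74), (array([199., 248.]), 0.54)]
key_socket [(array([162., 227.]), 0.74), (array([125., 276.]), 0.55), (array([139., 192.]), 0.55)]
housing [(array([287., 201.]), 0.7), (array([296., 236.]), 0.61)]
knob [(array([387., 238.]), 0.61), (array([163., 227.]), 0.21)]
vial_a [(array([258., 153.]), 0.57), (array([313., 165.]), 0.51)]
beaker [(array([172., 139.]), 0.84)]
driver [(array([391., 175.]), 0.58)]
{'time_s': 1.0, 'joints': array([ 1. ,  0.3,  1.5, -0. ,  1.3, -0.2]), 'dq': array([-0.,  0., -0., -0.,  0.,  0.]), 'tau': array([ -0. , -41.2, -26. ,  -0. ,   0. ,   0. ]), 'eef_pos': array([169.5, 496.9, 231.3]), 'ee_rot': array([0. , 0.2, 1. , 0. ]), 'force': array([-0.6,  0.1,  0.3]), 'wrist_torque': array([-0.,  0., -0.]), 'grip_force': 0.0, 'grip_width': 1.000105594625198}
```

View pics/scene0.png

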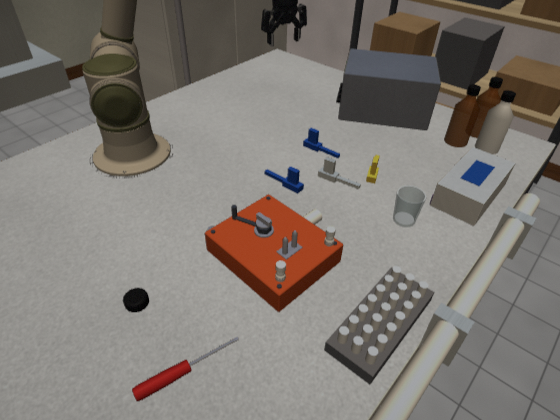

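View pics/top0.png

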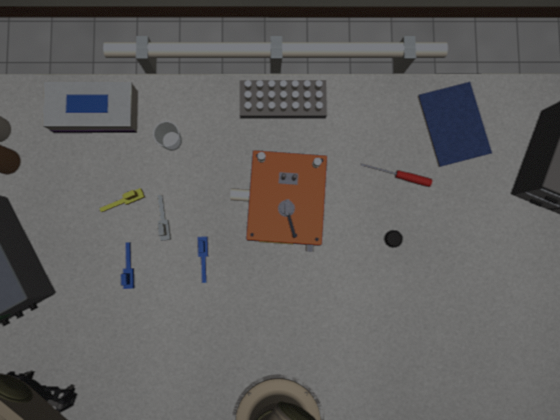

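The scene has four key-shaped things in the top picture: blue at (127,268), blue at (203,258), yellow at (122,201) and bare grey metal at (163,225). In the scene picture the grey one is at (330,170). The grey one fits "aluminium". I'll enlarge it to confirm, and work out the positions.

```bash
cat > m.py <<'E'
from h import *
np.set_printoptions(precision=1,suppress=True)
S=ctrl.capture("scene");T=ctrl.capture("top")
c=np.hstack([cv2.resize(S["img"][120:200,250:390],(560,320),interpolation=3)[:,:400],cv2.resize(T["img"][180:300,90:240],(400,320),interpolation=3)])
cv2.imwrite("pics/crop1.png",np.ascontiguousarray(c[:,:,::-1]))
gS=[d["point"] for d in ctrl.landmark_of("key_grip",S)];gT=[d["point"] for d in ctrl.landmark_of("key_grip",T)]
for a in gT:
  for b in gS:
    X=tri([(T,a),(S,b)]); e=np.linalg.norm(proj(T,X)-a)+np.linalg.norm(proj(S,X)-b)
    if e<6: print("key",np.round(a),np.round(b),X,e)
h=cv2.cvtColor(T["img"],cv2.COLOR_RGB2HSV)
m=((h[:,:,0]<14)&(h[:,:,1]>180)&(h[:,:,2]>90)).astype(np.uint8); m[:130]=0;m[260:]=0;m[:,:230]=0;m[:,340:]=0
cs=max(cv2.findContours(m,0,2)[0],key=cv2.contourArea)
r=cv2.minAreaRect(cs);print(r)
for q in cv2.boxPoints(r): print(q,onz(T,q,60))
print("screw",onz(T,ctrl.landmark_of("screw_head",T)[0]["point"],102),"handle",onz(T,ctrl.landmark_of("nut_handle",T)[0]["point"],85))
print("grey key tail end",onz(T,[162,197],9),"body",onz(T,[163,228],62))
E
python3 m.py
```

```text
key [160. 226.] [328. 164.] [511.2 300.9  49.9] 4.746599191442809
key [126. 282.] [312. 136.] [373.2 398.2  37.4] 2.2746773451935907
key [199. 245.] [293. 177.] [463.7 202.8  33.3] 1.5710942146132658
((274.0, 241.0), (0.0, 0.0), 0.0)
[274. 241.] [474.2   6.2  60. ]
[274. 241.] [474.2   6.2  60. ]
[274. 241.] [474.2   6.2  60. ]
[274. 241.] [474.2   6.2  60. ]Traceback (most recent call last):
  File "m.py", line 16, in <module>
    print("screw",onz(T,ctrl.landmark_of("screw_head",T)[0]["point"],102),"handle",onz(T,ctrl.landmark_of("nut_handle",T)[0]["point"],85))
                        ~~~~~~~~~~~~~~~~~~~~~~~~~~~~~~~~^^^
IndexError: list index out of range
```

View pics/crop1.png

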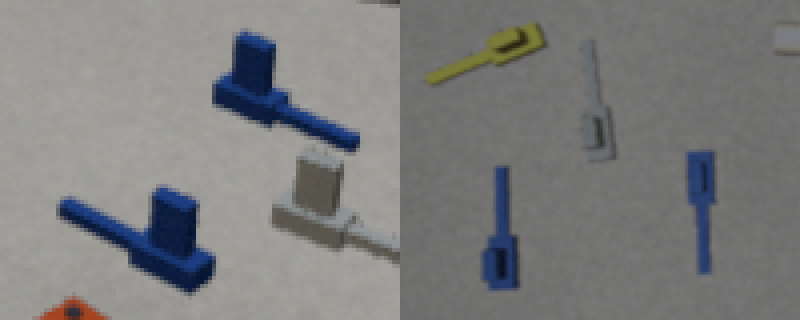

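The crop confirms it: the bare grey key at top (163,225) is the aluminium one, with its tail along world +x. The others are painted blue or yellow. Next I'll plan a move to look at it with the wrist camera.

```bash
cat >> h.py <<'E'
from scipy.spatial.transform import Rotation as Rn
def rot(s=None):
    s=s or ctrl.sense();q=s["ee_rot"];return Rn.from_quat([q[1],q[2],q[3],q[0]]).as_matrix()
def plan(pos,xaxis_deg=None):
    """tool-axis shift (mm) to pos in present tool frame, and turn vector to pointing down with tool x at given world heading"""
    s=ctrl.sense();R=rot(s);d=R.T@(np.array(pos)-s["eef_pos"]);print("t",round(s["time_s"],2),"tcp",np.round(s["eef_pos"],1),"F",np.round(s["force"],1),"grip",round(s["grip_width"],3),round(float(s["grip_force"]),1))
    print("shift",np.round(d,1),"xhead",round(np.degrees(np.arctan2(R[1,0],R[0,0])),2))
    if xaxis_deg is not None:
        a=np.radians(xaxis_deg);x=np.array([np.cos(a),np.sin(a),0]);z=np.array([0,0,-1.]);G=np.c_[x,np.cross(z,x),z]
        print("turn",np.round(Rn.from_matrix(R.T@G).as_rotvec(),4),"shift after turn",np.round(G.T@(np.array(pos)-s["eef_pos"]),1))
E
python3 - <<'E'
from h import *
W=ctrl.capture("wrist");print(-np.array(W["R"]).T@W["t"],W["R"],W["camera_matrix"])
plan([480,290,260],0); plan([480,290,260],180)
E
```

```text
[ 95.06267528 521.56328635 373.29500769] [[ 3.23313299e-01  9.46291963e-01  1.77949202e-04]
 [ 9.01198403e-01 -3.07963828e-01  3.04958553e-01]
 [ 2.88634629e-01 -9.84367882e-02 -9.52365607e-01]] [[374.80118694   0.         277.78918449]
 [  0.         374.80118694 206.56307349]
 [  0.           0.           1.        ]]
t 1.3 tcp [169.5 496.9 231.3] F [ 1.  -0.8  0.7] grip 0.999 0.0
shift [-360.6  -95.5  -28.7] xhead 161.16
turn [-0.      0.      2.8128] shift after turn [310.5 206.9 -28.7]
t 1.3 tcp [169.5 496.9 231.3] F [ 1.  -0.8  0.7] grip 0.999 0.0
shift [-360.6  -95.5  -28.7] xhead 161.16
turn [-0.     -0.     -0.3288] shift after turn [-310.5 -206.9  -28.7]
```

>>> send_rows(
  targets=[
    [-1,-0.045,-0.012,-0.0036,0,0,0],
    [-1,-0.045,-0.012,-0.0036,0,0,0],
    [-1,-0.045,-0.012,-0.0036,0,0,0],
    [-1,-0.045,-0.012,-0.0036,0,0,0],
    [-1,-0.045,-0.012,-0.0036,0,0,0],
    [-1,-0.045,-0.012,-0.0036,0,0,0],
    [-1,-0.045,-0.012,-0.0036,0,0,0],
    [-1,-0.045,-0.012,-0.0036,0,0,0],
    [-1,0,0,0,0,0,-0.164],
    [-1,0,0,0,0,0,-0.164],
  ],
)

```text
time_s: 2.55
eef_pos: [479.7, 289.3, 259.9]
ee_rot: [-0.0, -0.002, 1.0, -0.0]
force: [0.1, 0.2, 1.0]
grip_width: 1.003
grip_force: 0.0
```

```bash
cat > k.py <<'E'
from h import *
import sys
np.set_printoptions(precision=1,suppress=True)
W=ctrl.capture("wrist");save(W,sys.argv[1])
for q,z in(("key_grip",43),("key_socket",14)):
    for d in ctrl.landmark_of(q,W): print(q,d["point"],round(d["score"],2),onz(W,d["point"],z))
plan([480,290,260],180)
E
python3 k.py w1.png
```

```text
key_grip [187.9, 153.1] 0.94 [462.2 202.3  43. ]
key_grip [400.4, 60.9] 0.84 [378.8 398.1  43. ]
key_grip [293.2, 200.1] 0.83 [509.1 304.3  43. ]
key_grip [369.1, 281.4] 0.65 [600.  387.2  43. ]
key_grip [277.3, 373.1] 0.37 [720.8 289.   43. ]
key_socket [293.5, 194.0] 0.89 [510.9 305.8  14. ]
key_socket [362.9, 270.7] 0.78 [602.3 387.   14. ]
key_socket [192.8, 148.5] 0.69 [462.3 200.7  14. ]
t 2.7 tcp [479.3 289.8 260.1] F [-0.3 -0.4 -0.8] grip 1.002 0.0
shift [-0.7  0.2  0.1] xhead 179.79
turn [-0. -0. -0.] shift after turn [-0.7  0.2  0.1]
```

View pics/w1.png

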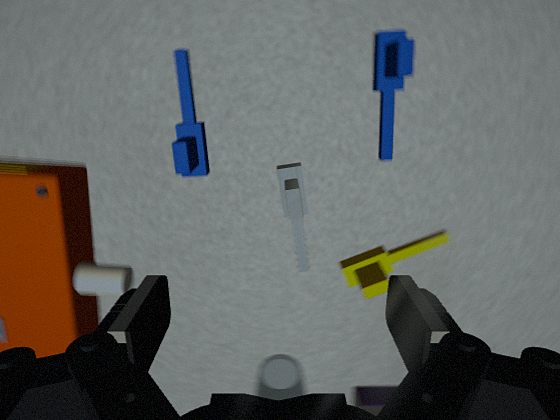

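The picture shows the grey key with its tab at about (291,186), block back edge near (290,165) and tail tip near (304,270). Blue and yellow look-alikes stand around it. I'll fit a box model to its silhouette for position and yaw.

```bash
cat >> h.py <<'E'
from scipy.optimize import minimize
def boxes_key(x,y,yaw,z=0):
    B=[((-27,27),(-13,13),(0,19)),((-15,15),(-7,7),(19,62)),((27,97),(-6,6),(3,15))]
    c,s=np.cos(yaw),np.sin(yaw);o=[]
    for bx,by,bz in B:
        o.append(np.array([[x+c*a-s*b,y+s*a+c*b,z+h] for a in bx for b in by for h in bz]))
    return o
def sil(p,pose,z=0,k=4,roi=None):
    x0,y0,x1,y1=roi;m=np.zeros(((y1-y0)*k,(x1-x0)*k),np.uint8)
    for b in boxes_key(*pose,z=z):
        q=np.array([proj(p,X) for X in b]);q=((q-[x0,y0]+.5)*k).astype(np.float32)
        cv2.fillConvexPoly(m,np.round(cv2.convexHull(q)).astype(np.int32),1)
    return m
def fitkey(p,mask,pose,roi,k=4,z=0):
    x0,y0,x1,y1=roi;M=cv2.resize(mask[y0:y1,x0:x1],None,fx=k,fy=k,interpolation=0)
    f=lambda v:(lambda m:1-(m&M).sum()/(m|M).sum())(sil(p,(v[0],v[1],v[2]/50),z,k,roi))
    best=min((minimize(f,[pose[0]+a,pose[1]+b,pose[2]*50+d],method="Nelder-Mead",options=dict(initial_simplex=np.array([pose[0]+a,pose[1]+b,pose[2]*50+d])+np.array([[0,0,0],[6,0,0],[0,6,0],[0,0,6]]))) for a in(-4,4) for b in(-4,4) for d in(-4,4)),key=lambda r:r.fun)
    return best.x[0],best.x[1],best.x[2]/50,best.fun
E
python3 - <<'E'
from h import *
W=ctrl.capture("wrist");roi=(255,145,335,285);x0,y0,x1,y1=roi
im=W["img"].astype(np.float32);b=cv2.GaussianBlur(im,(3,3),0)
# table colour model around, Mahalanobis
sub=b[y0:y1,x0:x1];edge=np.concatenate([sub[:,:15].reshape(-1,3),sub[:,-15:].reshape(-1,3)])
mu=edge.mean(0);C=np.linalg.inv(np.cov(edge.T)+np.eye(3)*.5)
d=np.sqrt(np.einsum('ijk,kl,ijl->ij',b-mu,C,b-mu));m=(d>4.5).astype(np.uint8)
m=cv2.morphologyEx(m,cv2.MORPH_CLOSE,np.ones((5,5),np.uint8));
n,l,st,_=cv2.connectedComponentsWithStats(m[y0:y1,x0:x1]);i=1+np.argmax(st[1:,4]);mm=np.zeros_like(m);mm[y0:y1,x0:x1]=l==i
p=fitkey(W,mm,(511,305,-.1),roi);print(np.round(p,3),st[i])
v=cv2.resize(W["img"][y0:y1,x0:x1],None,fx=4,fy=4,interpolation=3)[:,:,::-1].copy();v2=v.copy()
s=sil(W,p[:3],0,4,roi);cv2.drawContours(v2,cv2.findContours(s,0,2)[0],-1,(0,0,255),1)
M=cv2.resize(mm[y0:y1,x0:x1],None,fx=4,fy=4,interpolation=0)*200
cv2.imwrite("pics/fit1.png",np.hstack([v2,cv2.cvtColor(M,8)]))
E
```

```text
[5.06773e+02 3.03493e+02 1.38000e-01 4.30000e-02] [  21   17   32  110 1960]
```

View pics/fit1.png

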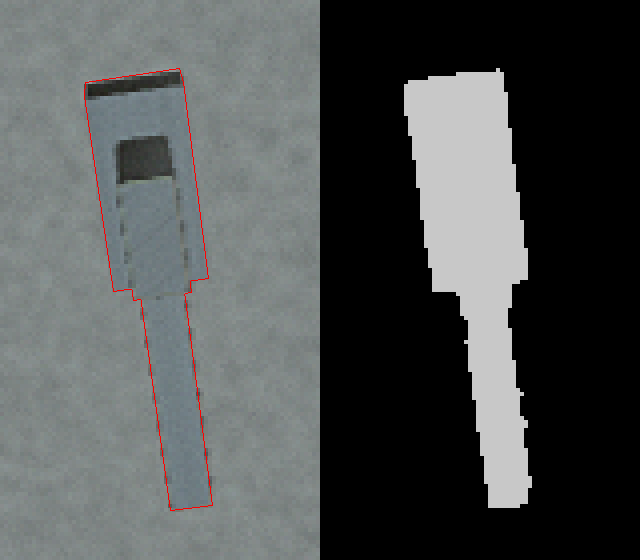

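The fit matches the key well: centre (507, 303.5), yaw 0.138. Next I'll look at the housing from above before grasping.

>>> send_rows(
  targets=[
    [-1,-0.006,-0.04,-0.005,0,0,0],
    [-1,-0.006,-0.04,-0.005,0,0,0],
    [-1,-0.006,-0.04,-0.005,0,0,0],
    [-1,-0.006,-0.04,-0.005,0,0,0],
    [-1,-0.006,-0.04,-0.005,0,0,0],
    [-1,-0.006,-0.04,-0.005,0,0,0],
    [-1,-0.006,-0.04,-0.005,0,0,0],
    [-1,-0.006,-0.035,-0.005,0,0,0],
    [-1,0,0,0,0,0,0],
    [-1,0,0,0,0,0,0],
  ],
)

```text
time_s: 4.0
eef_pos: [526.9, -24.6, 300.0]
ee_rot: [-0.0, 0.001, 1.0, 0.0]
force: [-0.4, -0.2, 0.7]
grip_width: 0.998
grip_force: 0.0
```

```bash
cat > hs.py <<'E'
from h import *
import sys
np.set_printoptions(precision=1,suppress=True)
W=ctrl.capture("wrist");save(W,sys.argv[1]+".png")
import pickle;pickle.dump(W,open(sys.argv[1]+".pkl","wb"))
for q,z in(("screw_head",102),("nut_handle",85),("vial_a",60),("vial_a",60)):
    for d in ctrl.landmark_of(q,W): print(q,d["point"],round(d["score"],2),onz(W,d["point"],z))
h=cv2.cvtColor(W["img"],cv2.COLOR_RGB2HSV)
print(h[100:400:60,280])
plan([480,290,260],180)
E
python3 hs.py w2
```

```text
nut_handle [257.6, 130.2] 0.79 [487.2 -43.9  85. ]
vial_a [333.6, 306.0] 0.93 [692.8  39.8  60. ]
vial_a [210.1, 295.7] 0.6 [ 678.7 -103.8   60. ]
vial_a [39.8, 254.1] 0.26 [ 625.5 -290.7   60. ]
vial_a [333.6, 306.0] 0.93 [692.8  39.8  60. ]
vial_a [210.1, 295.7] 0.6 [ 678.7 -103.8   60. ]
vial_a [39.8, 254.1] 0.26 [ 625.5 -290.7   60. ]
[[ 90  16 156]
 [ 14 253 158]
 [114  30 127]
 [ 10 172 123]
 [ 90  10 150]]
t 4.25 tcp [526.9 -24.5 300.1] F [ 0.3  0.4 -0.5] grip 0.996 0.0
shift [ 47.  314.5  40.1] xhead 180.0
turn [ 0.  0. -0.] shift after turn [ 46.9 314.5  40.1]
```

View pics/w2.png

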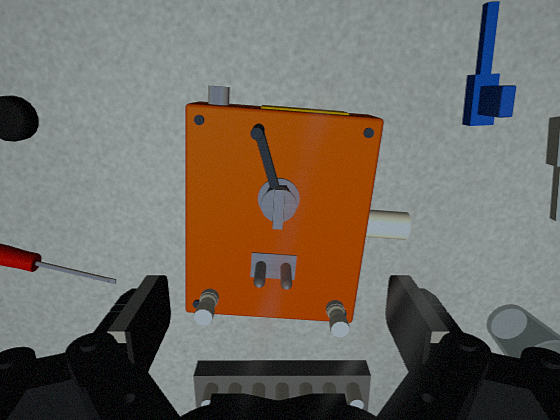

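The picture shows the housing with corners at about (186,103), (382,117), (355,320) and (187,314). The screw tongue runs (279,190)–(278,228), the handle top is at (257,131), the posts are near (260,265)/(287,265), and the vials are at the far (lower) corners. I'll fit the box silhouette.

```bash
cat >> h.py <<'E'
def Hpt(h,X):
    c,s=np.cos(h[2]),np.sin(h[2]);return np.array([h[0]+c*X[0]-s*X[1],h[1]+s*X[0]+c*X[1],X[2]])
E
cat > hf.py <<'E'
from h import *
import pickle
np.set_printoptions(precision=3,suppress=True)
W=pickle.load(open("w2.pkl","rb"));im=W["img"]
h=cv2.cvtColor(im,cv2.COLOR_RGB2HSV)
m=((h[:,:,0]<=17)&(h[:,:,1]>150)&(h[:,:,2]>50)).astype(np.uint8);m[:90]=0;m[335:]=0;m[:,:170]=0;m[:,400:]=0
m=cv2.morphologyEx(m,cv2.MORPH_OPEN,np.ones((3,3),np.uint8))
n,l,st,_=cv2.connectedComponentsWithStats(m);i=1+np.argmax(st[1:,4])
hull=cv2.convexHull(max(cv2.findContours((l==i).astype(np.uint8),0,2)[0],key=cv2.contourArea))
k=3;M=np.zeros((420*k,560*k),np.uint8);cv2.fillConvexPoly(M,((hull+.5)*k).astype(np.int32),1)
def S(v):
    q=np.array([proj(W,Hpt((v[0],v[1],v[2]/150),(a,b,z))) for a in(-120,120) for b in(-100,100) for z in(0,60)])
    o=np.zeros_like(M);cv2.fillConvexPoly(o,np.round(cv2.convexHull(((q+.5)*k).astype(np.float32))).astype(np.int32),1);return o
f=lambda v:(lambda o:1-(o&M).sum()/(o|M).sum())(S(v))
v0=np.array([590,-30,0.]);rs=[minimize(f,v0+d,method="Nelder-Mead",options=dict(initial_simplex=v0+d+np.array([[0,0,0],[8,0,0],[0,8,0],[0,0,8]]))) for d in([0,0,10],[5,5,-10],[-5,0,0])]
r=min(rs,key=lambda r:r.fun);H=(r.x[0],r.x[1],r.x[2]/150);print(H,r.fun)
v=cv2.resize(im,None,fx=k,fy=k,interpolation=3)[:,:,::-1].copy()
def L(A,B,c=(255,255,0)):
    a,b=[tuple(np.round((proj(W,Hpt(H,X))+.5)*k).astype(int)) for X in(A,B)];cv2.line(v,a,b,c,1)
for z in(0,60):
    for a,b in(((-120,-100),(120,-100)),((120,-100),(120,100)),((120,100),(-120,100)),((-120,100),(-120,-100))):L((*a,z),(*b,z))
for y in(-5,5):L((-50,y,102),(-10,y,102),(0,0,255))
for x in(-50,-10):L((x,-5,102),(x,5,102),(0,0,255))
for y in(-14,14):L((50,y,60),(50,y,107),(0,255,0))
cv2.imwrite("pics/fit2.png",v[280:980,480:1220][:600*2,:])
# tongue direction: bright long strip and handle pin top
hp=onz(W,[257.6,130.2],85);sc=Hpt(H,(-30,0,102));print("screw",sc,"handle",hp,"dist",np.linalg.norm((hp-sc)[:2]),"ang from -x tow -y deg",np.degrees(np.arctan2(*(np.array([[np.cos(H[2]),np.sin(H[2])],[-np.sin(H[2]),np.cos(H[2])]])@(sc-hp)[:2])[::-1])))
E
python3 hf.py; python3 -c "
import cv2;a=cv2.imread('pics/fit2.png');print(a.shape);cv2.imwrite('pics/fit2.png',a[:, :740] if a.shape[0]<=600 else cv2.resize(a,None,fx=.85,fy=.85,interpolation=cv2.INTER_AREA))"
```

```text
(np.float64(592.6100153933812), np.float64(-25.47402850617399), np.float64(-0.07797663788404918)) 0.03785684382036458
screw [562.701 -23.137 102.   ] handle [487.163 -43.934  85.   ] dist 78.34863003705246 ang from -x tow -y deg 19.86104449155331
(700, 740, 3)
```

View pics/fit2.png

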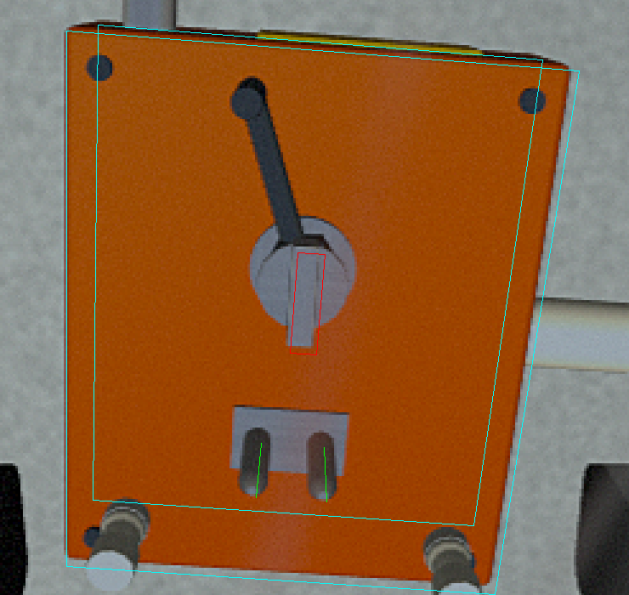

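The model overlay sits about 2 px off at the tongue. The orange fit is only coarse, so I'll take a closer look straight above the screw to refine it.

>>> send_rows(
  targets=[
    [-1,-0.006,0,0.018,0,0,0],
    [-1,-0.006,0,0.018,0,0,0],
    [-1,-0.006,0,0.018,0,0,0],
    [-1,-0.006,0,0.018,0,0,0],
    [-1,-0.006,0,0.018,0,0,0],
    [-1,0,0,0,0,0,0],
    [-1,0,0,0,0,0,0],
    [-1,0,0,0,0,0,0],
    [-1,0,0,0,0,0,0],
    [-1,0,0,0,0,0,0],
  ],
)

```text
time_s: 5.5
eef_pos: [557.0, -25.3, 210.3]
ee_rot: [0.0, 0.0, 1.0, -0.0]
force: [0.2, -0.2, 0.0]
grip_width: 1.001
grip_force: 0.0
```

```bash
python3 hs.py w3; python3 -c "
import cv2;a=cv2.imread('pics/w3.png')[90:390,180:380];cv2.imwrite('pics/w3c.png',cv2.resize(a,(400,600),interpolation=3))
b=cv2.imread('pics/w3.png')[150:270,230:330];cv2.imwrite('pics/w3d.png',cv2.resize(b,(400,480),interpolation=3))
import numpy as np
A=cv2.imread('pics/w3c.png');B=cv2.copyMakeBorder(cv2.imread('pics/w3d.png'),0,120,0,0,0)
cv2.imwrite('pics/w3e.png',np.hstack([A,B]))"
```

```text
screw_head [280.5, 209.6] 0.96 [560.8 -23.9 102. ]
nut_handle [249.9, 102.1] 0.86 [488.6 -44.9  85. ]
vial_a [348.5, 330.8] 0.76 [691.7  38.8  60. ]
vial_a [192.0, 316.1] 0.68 [ 675.9 -103.5   60. ]
vial_a [348.5, 330.8] 0.76 [691.7  38.8  60. ]
vial_a [192.0, 316.1] 0.68 [ 675.9 -103.5   60. ]
[[ 13 231 177]
 [ 13 255 173]
 [108  41 142]
 [134  24 136]
 [ 12 255 173]]
t 5.75 tcp [557.  -25.3 210.1] F [ 0.6 -0.5 -0.3] grip 0.999 0.0
shift [ 77.2 315.2 -49.9] xhead 179.96
turn [-0. -0. -0.] shift after turn [ 77.  315.3 -49.9]
```

View pics/w3e.png

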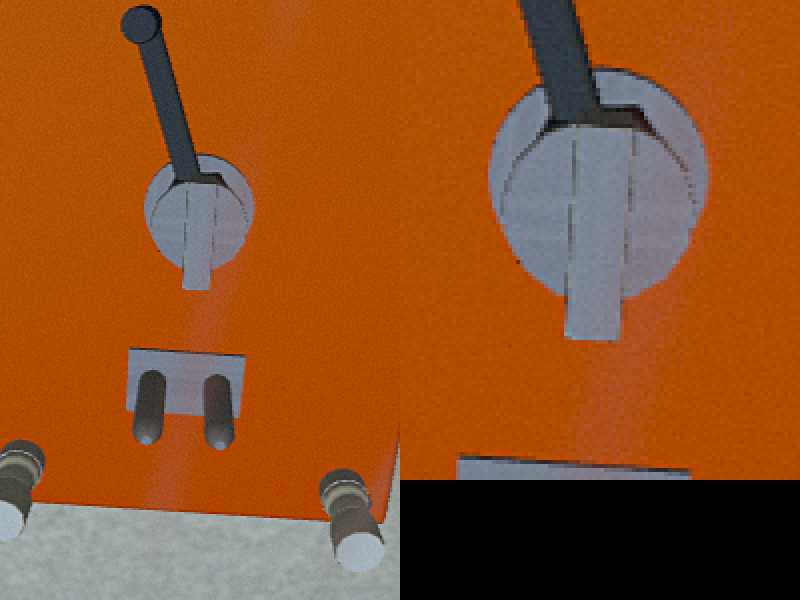

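The picture shows the tongue corners in full-frame pixels at about (273.9,180.9), (288.1,181.4), (270.6,233.9) and (284.6,234.6). The post tips are near (253.8,309.8) and (289.8,312.3).

```bash
python3 - <<'E'
from h import *
import pickle
np.set_printoptions(precision=2,suppress=True)
W=pickle.load(open("w3.pkl","rb"))
c=np.array([onz(W,p,102) for p in((273.9,180.9),(288.1,181.4),(270.6,233.9),(284.6,234.6))]);print(c)
print("centre",c.mean(0),"len",np.linalg.norm((c[2]-c[0])[:2]),"wid",np.linalg.norm((c[1]-c[0])[:2]))
d=(c[2]+c[3]-c[0]-c[1]);print("yaw",np.arctan2(d[1],d[0]))
p=np.array([onz(W,q,107) for q in((253.8,309.8),(289.8,312.3))]);print("posts",p,p.mean(0),np.linalg.norm(p[1]-p[0]))
m=p.mean(0)-c.mean(0);print("dist",np.linalg.norm(m[:2]),"yaw",np.arctan2(m[1],m[0]))
v=onz(W,[348.5,330.8],60)-onz(W,[192,316.1],60);print("vial yaw",np.arctan2(-v[0],v[1]))
plan([506.8,303.5,200],180+7.9)
E
```

```text
[[540.09 -28.49 102.  ]
 [540.45 -18.75 102.  ]
 [579.2  -31.04 102.  ]
 [579.75 -20.98 102.  ]]
centre [559.87 -24.81 102.  ] len 39.191738145858714 wid 9.75448861408306
yaw -0.06085732094805796
posts [[638.7  -44.04 107.  ]
 [640.91 -16.88 107.  ]] [639.8  -30.46 107.  ] 27.25010793200935
dist 80.13129271228401 yaw -0.07045387552196
vial yaw -0.1105027385833954
t 5.75 tcp [557.  -25.3 210.1] F [ 0.6 -0.5 -0.3] grip 0.999 0.0
shift [ 50.5 328.8  10.1] xhead 179.96
turn [-0.   -0.   -0.14] shift after turn [  4.5 332.6  10.1]
```

>>> send_rows(
  targets=[
    [-1,0.0063,0.0411,0.006,0,0,0],
    [-1,0.0063,0.0411,0.006,0,0,0],
    [-1,0.0063,0.0411,0.006,0,0,0],
    [-1,0.0063,0.0411,0.006,0,0,0],
    [-1,0.0063,0.0411,0.006,0,0,0],
    [-1,0.0063,0.0411,0.006,0,0,0],
    [-1,0.0063,0.0411,0.006,0,0,0],
    [-1,0.0063,0.0411,0.006,0,0,0],
    [-1,0,0,0,0,0,-0.138],
    [-1,0,0,0,0,0,0],
  ],
)

```text
time_s: 7.0
eef_pos: [506.7, 303.8, 162.0]
ee_rot: [-0.0, -0.068, 0.998, -0.0]
force: [-1.0, -0.4, 0.2]
grip_width: 0.996
grip_force: 0.0
```

```bash
cat > kf.py <<'E'
from h import *
W=ctrl.capture("wrist")
b=cv2.GaussianBlur(W["img"].astype(np.float32),(3,3),0)
q=np.vstack([np.array([proj(W,X) for X in o]) for o in boxes_key(506.8,303.5,.138)]);x0,y0=np.int32(q.min(0)-22);x1,y1=np.int32(q.max(0)+22);roi=(x0,y0,x1,y1);print(roi)
sub=b[y0:y1,x0:x1];edge=np.concatenate([sub[:,:14].reshape(-1,3),sub[:,-14:].reshape(-1,3)])
mu=np.median(edge,0);C=np.linalg.inv(np.cov(edge.T)+np.eye(3)*.5)
m=(np.sqrt(np.einsum('ijk,kl,ijl->ij',b-mu,C,b-mu))>4.5).astype(np.uint8)
m=cv2.morphologyEx(m,cv2.MORPH_CLOSE,np.ones((5,5),np.uint8))
n,l,st,_=cv2.connectedComponentsWithStats(m[y0:y1,x0:x1]);i=1+np.argmax(st[1:,4]);mm=np.zeros_like(m);mm[y0:y1,x0:x1]=l==i
p=fitkey(W,mm,(506.8,303.5,.138),roi,3);print(np.round(p,3),st[i])
v2=cv2.resize(W["img"][y0:y1,x0:x1],None,fx=3,fy=3,interpolation=3)[:,:,::-1].copy()
cv2.drawContours(v2,cv2.findContours(sil(W,p[:3],0,3,roi),0,2)[0],-1,(0,0,255),1)
cv2.imwrite("pics/fit3.png",v2)
plan([p[0],p[1],27],180+np.degrees(p[2]))
E
python3 kf.py
```

```text
(np.int32(238), np.int32(131), np.int32(316), np.int32(318))
[5.06968e+02 3.03406e+02 1.41000e-01 3.20000e-02] [  23   23   35  143 3390]
t 7.05 tcp [506.9 303.4 162.1] F [-0.8 -0.8 -0.5] grip 1.0 0.0
shift [-1.000e-01 -0.000e+00  1.351e+02] xhead -172.3
turn [-0.0001 -0.     -0.0065] shift after turn [ -0.   -0.  135.1]
```

>>> send_rows(
  targets=[
    [-0.5,0,0,0.0225,0,0,-0.006],
    [-0.3,0,0,0.0225,0,0,0],
    [-0.2,0,0,0.0225,0,0,0],
    [-0.2,0,0,0.0225,0,0,0],
    [-0.2,0,0,0.0225,0,0,0],
    [-0.2,0,0,0.0225,0,0,0],
    [-0.2,0,0,0,0,0,0],
    [0.3,0,0,0,0,0,0],
    [1,0,0,0,0,0,0],
    [1,0,0,0,0,0,0],
  ],
  squeeze=45,
)

```text
time_s: 8.3
eef_pos: [507.5, 303.6, 28.2]
ee_rot: [0.001, -0.071, 0.997, 0.0]
force: [-0.8, -1.0, 5.7]
grip_width: 0.152
grip_force: 46.4
```

>>> send_rows(
  targets=[
    [1,0,0,0,0,0,0],
    [1,0,0,0,0,0,0],
    [1,0,0,0,0,0,0],
    [1,0,0,0,0,0,0],
    [1,0,0,-0.02,0,0,0],
    [1,0,0,-0.02,0,0,0],
    [1,0,0,-0.02,0,0,0],
    [1,0,0,-0.02,0,0,0],
    [1,0,0,-0.02,0,0,0],
    [1,0,0,0,0,0,0],
  ],
)

```text
time_s: 9.55
eef_pos: [507.3, 303.8, 128.2]
ee_rot: [0.001, -0.072, 0.997, 0.0]
force: [-0.0, -0.0, -1.7]
grip_width: 0.157
grip_force: 45.5
```

```bash
python3 - <<'E'
from h import *
a=-.07
plan([559.9,-24.8,190],180+np.degrees(a))
W=ctrl.capture("wrist")
# compare held key with model at tcp pose: show crop with overlay
s=ctrl.sense();R=rot(s);yaw=np.arctan2(-R[1,0],-R[0,0]);pose=(s["eef_pos"][0],s["eef_pos"][1],yaw);z=s["eef_pos"][2]-27
roi=(200,90,360,390);x0,y0,x1,y1=roi
v=cv2.resize(W["img"][y0:y1,x0:x1],None,fx=2,fy=2,interpolation=3)[:,:,::-1].copy();v2=v.copy()
for b in boxes_key(*pose,z=z):
    q=cv2.convexHull(np.array([(proj(W,X)-[x0,y0]+.5)*2 for X in b]).astype(np.float32)).astype(np.int32);cv2.polylines(v2,[q],True,(0,0,255),1)
cv2.imwrite("pics/held.png",np.hstack([v,v2]));print(pose,z)
import pickle;pickle.dump((W,s),open("held.pkl","wb"))
E
```

```text
t 9.55 tcp [507.3 303.8 128.2] F [-0.  -0.  -1.7] grip 0.157 45.5
shift [  -5.3 -332.7  -62. ] xhead -171.8
turn [0.0008 0.0024 0.2132] shift after turn [ -75.4 -324.1  -61.8]
(np.float64(506.78429279257784), np.float64(303.5603269120309), np.float64(0.14314764492735982)) 99.94404647522423
```

View pics/held.png

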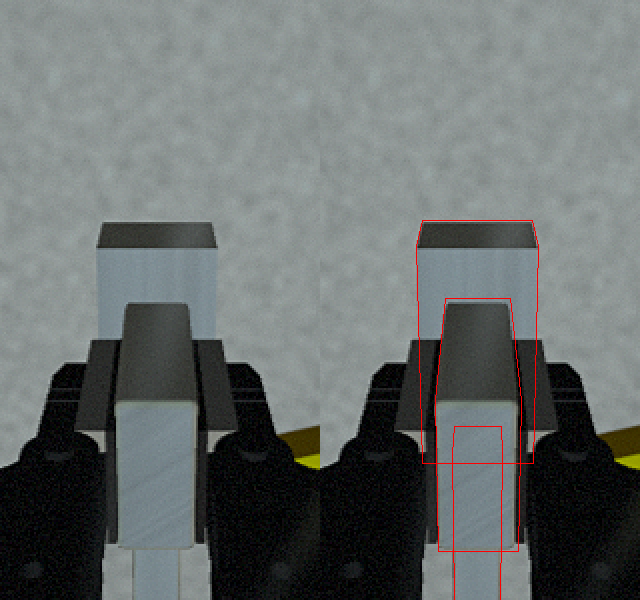

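The key is held cleanly, with the tail forward. The model drawn at the TCP matches the picture to within 0.5 mm. Now I'll carry it over the screw.

>>> send_rows(
  targets=[
    [1,-0.0007,-0.0416,-0.0116,0,0,0],
    [1,-0.0007,-0.0416,-0.0116,0,0,0],
    [1,-0.0007,-0.0416,-0.0116,0,0,0],
    [1,-0.0007,-0.0416,-0.0116,0,0,0],
    [1,-0.0007,-0.0416,-0.0116,0,0,0],
    [1,-0.0007,-0.0416,-0.004,0,0,0],
    [1,-0.0007,-0.0416,0,0,0,0],
    [1,-0.0007,-0.0416,0,0,0,0],
    [1,0,0,0,0.0004,0.0012,0.1066],
    [1,0,0,0,0.0004,0.0012,0.1066],
  ],
)

```text
time_s: 10.85
eef_pos: [559.5, -25.5, 187.6]
ee_rot: [-0.002, 0.037, 0.999, -0.0]
force: [0.2, -0.2, -1.3]
grip_width: 0.157
grip_force: 45.5
```

```bash
python3 - <<'E'
from h import *
plan([559.6,-24.6,119],180-np.degrees(.07))
E
```

```text
t 10.85 tcp [559.5 -25.5 187.6] F [ 0.2 -0.2 -1.3] grip 0.157 45.5
shift [-0.4  0.9 68.6] xhead 175.72
turn [-0.0005 -0.0047 -0.0046] shift after turn [-0.1  0.9 68.6]
```

>>> send_rows(
  targets=[
    [1,-0.0001,0.0009,0.0109,0,-0.003,-0.0046],
    [1,0,0,0.0109,0,0,0],
    [1,0,0,0.0109,0,0,0],
    [1,0,0,0.0109,0,0,0],
    [1,0,0,0.0109,0,0,0],
    [1,0,0,0,0,0,0],
    [1,0,0,0,0,0,0],
    [1,0,0,0,0,0,0],
    [1,0,0,0,0,0,0],
    [1,0,0,0,0,0,0],
  ],
)

```text
time_s: 12.1
eef_pos: [560.1, -24.2, 134.7]
ee_rot: [0.0, 0.033, 0.999, -0.001]
force: [-0.6, -0.5, -1.2]
grip_width: 0.158
grip_force: 45.4
```

```bash
python3 - <<'E'
from h import *
plan([559.6,-24.6,116.2],180-np.degrees(.07))
W=ctrl.capture("wrist");S=ctrl.capture("scene")
s=ctrl.sense();R=rot(s);yaw=np.arctan2(-R[1,0],-R[0,0]);pose=(s["eef_pos"][0],s["eef_pos"][1],yaw);z=s["eef_pos"][2]-28.2
v=cv2.resize(W["img"][90:390,200:360],None,fx=2,fy=2,interpolation=3)[:,:,::-1]
u=cv2.resize(S["img"][190:290,220:320],(440,440),interpolation=3)[:,:,::-1]
cv2.imwrite("pics/app.png",np.hstack([v,cv2.copyMakeBorder(u,0,160,0,0,0)]))
E
```

```text
t 12.1 tcp [560.1 -24.2 134.7] F [-0.6 -0.5 -1.2] grip 0.158 45.4
shift [ 0.5 -0.4 18.5] xhead 176.25
turn [-0.0011  0.0009  0.0046] shift after turn [ 0.5 -0.4 18.5]
```

View pics/app.png

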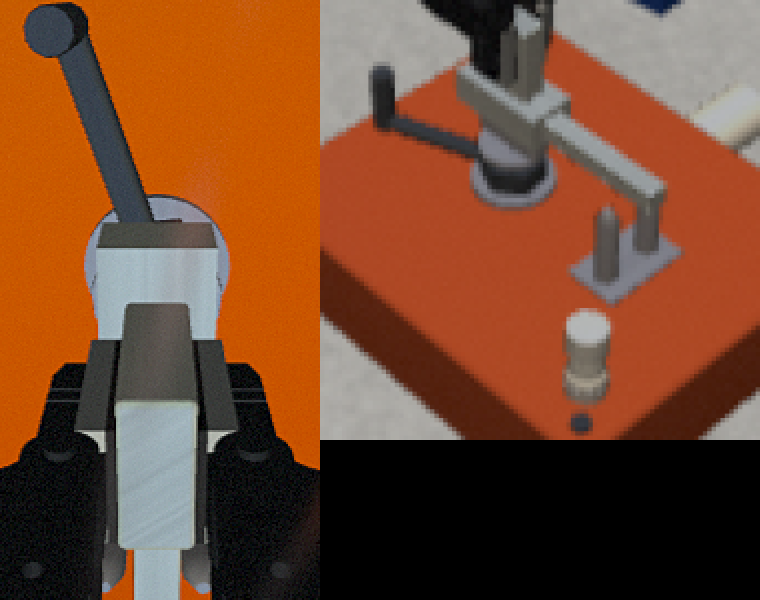

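The picture shows the tail centred between the post tips (wrist crop, tail at column 156, tips at 108 and 205). The screw collar is under the block. Descending gently.

>>> send_rows(
  targets=[
    [1,0.0003,-0.0003,0.001,0,0,0.002],
    [1,0,0,0.001,0,0,0],
    [1,0,0,0.001,0,0,0],
    [1,0,0,0.001,0,0,0],
    [1,0,0,0.001,0,0,0],
    [1,0,0,0.001,0,0,0],
    [1,0,0,0.001,0,0,0],
    [1,0,0,0.001,0,0,0],
    [1,0,0,0.001,0,0,0],
    [1,0,0,0,0,0,0],
  ],
)

```text
time_s: 13.45
eef_pos: [559.7, -24.5, 125.5]
ee_rot: [0.0, 0.034, 0.999, -0.001]
force: [-0.0, 0.7, -2.2]
grip_width: 0.157
grip_force: 45.4
```

>>> send_rows(
  targets=[
    [1,0,0,0.0012,0,0,0],
    [1,0,0,0.0012,0,0,0],
    [1,0,0,0.0012,0,0,0],
    [1,0,0,0.0012,0,0,0],
    [1,0,0,0.0012,0,0,0],
    [1,0,0,0.0012,0,0,0],
    [1,0,0,0.001,0,0,0],
    [1,0,0,0.0006,0,0,0],
    [1,0,0,0,0,0,0],
    [1,0,0,0,0,0,0],
  ],
)

```text
time_s: 14.7
eef_pos: [559.8, -24.5, 116.8]
ee_rot: [0.0, 0.034, 0.999, -0.001]
force: [-0.7, -0.2, -1.8]
grip_width: 0.156
grip_force: 45.4
```

>>> send_rows(
  targets=[
    [1,0,0,0.0004,0,0,0],
    [1,0,0,0.0004,0,0,0],
    [1,0,0,0.0004,0,0,0],
    [1,0,0,0.0004,0,0,0],
    [1,0,0,0,0,0,0],
    [1,0,0,0,0,0,0],
    [1,0,0,0,0,0,0],
    [1,0,0,0,0,0,0],
    [1,0,0,0,0,0,0],
    [1,0,0,0,0,0,0],
  ],
)

```text
time_s: 15.95
eef_pos: [559.9, -24.5, 116.1]
ee_rot: [0.001, 0.034, 0.999, -0.001]
force: [-4.0, 0.9, 7.6]
grip_width: 0.155
grip_force: 46.9
```

The key bottomed out at the expected height. Releasing and lifting off.

>>> send_rows(
  targets=[
    [0.6,0,0,0,0,0,0],
    [0.2,0,0,0,0,0,0],
    [0,0,0,0,0,0,0],
    [0,0,0,0,0,0,0],
    [0,0,0,-0.008,0,0,0],
    [0,0,0,-0.013,0,0,0],
    [0,0,0,-0.02,0,0,0],
    [0,0,0,-0.02,0,0,0],
    [0,0,0,-0.02,0,0,0],
    [0,0,0,0,0,0,0],
  ],
)

```text
time_s: 17.2
eef_pos: [560.4, -24.6, 198.2]
ee_rot: [0.002, 0.034, 0.999, -0.001]
force: [-1.2, -0.2, 0.2]
grip_width: 0.501
grip_force: 0.0
```

```bash
python3 - <<'E'
from h import *
W=ctrl.capture("wrist")
for q,z in(("key_grip",131),("nut_handle",85)):
    for d in ctrl.landmark_of(q,W)[:3]: print(q,np.round(d["point"]),round(d["score"],2),np.round(onz(W,d["point"],z),1))
v2=W["img"][:,:,::-1].copy()
for b in boxes_key(559.9,-24.5,-.07,88):
    cv2.polylines(v2,[cv2.convexHull(np.array([proj(W,X)*1 for X in b]).astype(np.float32)).astype(np.int32)],True,(0,0,255),1)
cv2.imwrite("pics/fitted.png",cv2.resize(v2[60:400,150:410],(450,590),interpolation=3))
plan([488.6,-44.9,180])
print(ctrl.sense()["joints"])
E
```

```text
key_grip [278. 223.] 0.83 [559.5 -25.3 131. ]
nut_handle [241.  99.] 0.7 [488.7 -44.8  85. ]
t 17.35 tcp [559.4 -24.3 195.6] F [-1.2  1.  -0.4] grip 0.496 0.0
shift [ 69.2 -25.3  15.6] xhead 176.13
[-2.52296155e-01  4.18160680e-01  1.44384731e+00 -9.49781292e-04
  1.27975748e+00 -1.75535025e+00]
```

View pics/fitted.png

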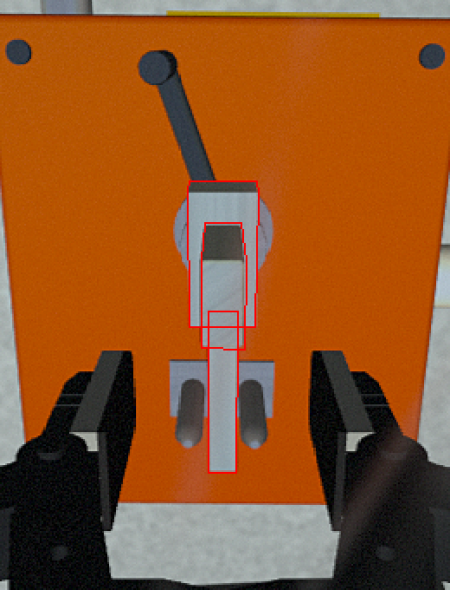

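The picture shows the key fully on the screw, matching the model outline, with its tail between the posts. The handle is at (488.7,-44.8) in the world. I'll shut the gripper and go behind the handle with tool x radial and tool y along the push direction.

>>> send_rows(
  targets=[
    [1,0.0144,-0.0145,0,0,0,0],
    [1,0.0144,-0.0145,0,0,0,0],
    [1,0.0144,-0.0145,0,0,0,0],
    [1,0.0144,-0.0145,0,0,0,0],
    [1,0,0,0,0,0,-0.1725],
    [1,0,0,0,0,0,-0.1725],
    [1,0,0,0.022,0,0,0],
    [1,0,0,0.022,0,0,0],
    [1,0,0,0.022,0,0,0],
    [1,0,0,0,0,0,0],
  ],
)

```text
time_s: 18.6
eef_pos: [497.4, -78.1, 128.6]
ee_rot: [-0.002, -0.138, 0.99, 0.0]
force: [0.1, 1.2, 0.6]
grip_width: 0.001
grip_force: 0.0
```

```bash
cat > n.py <<'E'
from h import *
W=ctrl.capture("wrist")
for q,z in(("nut_handle",85),("key_grip",131)):
    for d in ctrl.landmark_of(q,W)[:2]: print(q,np.round(d["point"]),round(d["score"],2),np.round(onz(W,d["point"],z),1))
s=ctrl.sense();R=rot(s);c=np.array([559.8,-24.5]);d=s["eef_pos"][:2]-c
print("tcp",np.round(s["eef_pos"],1),"radius",np.linalg.norm(d),"phi",np.degrees(np.arctan2(d[1],d[0]))%360,"heading",np.degrees(np.arctan2(R[1,0],R[0,0]))%360,"F tool",np.round(R.T@s["force"],1),"t",s["time_s"])
E
python3 n.py
```

```text
nut_handle [344. 245.] 0.66 [489.8 -43.7  85. ]
tcp [498.7 -78.6 130.9] radius 81.62119149212056 phi 221.52632952216518 heading 195.90617663663818 F tool [ 0.1 -0.9  0.7] t 18.75
```

>>> send_rows(
  targets=[
    [1,0,0,0.015,0,0,0],
    [1,0,0,0.015,0,0,0],
    [1,0,0,0.015,0,0,0],
    [1,0,0,0,0,0,0],
    [1,0,0.002,0,0,0,0],
    [1,0,0.002,0,0,0,0],
    [1,0,0.002,0,0,0,0],
    [1,0,0.002,0,0,0,0],
    [1,0,0.002,0,0,0,0],
    [1,0,0,0,0,0,0],
  ],
)

```text
time_s: 20.0
eef_pos: [495.7, -68.8, 85.2]
ee_rot: [0.0, -0.138, 0.99, -0.001]
force: [-0.2, 0.4, 0.1]
grip_width: 0.002
grip_force: 0.0
```

>>> send_rows(
  targets=[
    [1,0,0.002,0,0,0,0],
    [1,0,0.002,0,0,0,0],
    [1,0,0.002,0,0,0,0],
    [1,0,0.002,0,0,0,0],
    [1,0,0.001,0,0,0,0],
    [1,0,0.001,0,0,0,0],
    [1,0,0,0,0,0,0],
    [1,0,0,0,0,0,0],
    [1,0,0,0,0,0,0],
    [1,0,0,0,0,0,0],
  ],
)

```text
time_s: 21.25
eef_pos: [492.9, -59.3, 85.2]
ee_rot: [0.0, -0.138, 0.99, -0.001]
force: [-0.4, -0.1, -0.2]
grip_width: -0.004
grip_force: 0.3
```

```bash
python3 n.py
```

```text
nut_handle [322. 278.] 0.75 [486.6 -41.9  85. ]
tcp [492.9 -59.3  85.2] radius 75.38453963510999 phi 207.48868851207533 heading 195.90586201441224 F tool [ 0.5 -0.9  0.5] t 21.4
```

>>> send_rows(
  targets=[
    [1,0.0006,0.003,0,0,0,0.04],
    [1,0.0006,0.003,0,0,0,0.04],
    [1,0.0006,0.003,0,0,0,0.04],
    [1,0.0006,0.003,0,0,0,0.04],
    [1,0.0006,0.003,0,0,0,0.04],
    [1,0.0006,0.003,0,0,0,0.04],
    [1,0.0006,0.003,0,0,0,0.04],
    [1,0.0006,0.003,0,0,0,0.04],
    [1,0.0006,0.003,0,0,0,0.04],
    [1,0.0006,0.003,0,0,0,0.04],
  ],
)

```text
time_s: 22.65
eef_pos: [484.3, -30.3, 85.2]
ee_rot: [0.001, 0.062, 0.998, -0.001]
force: [0.9, -1.6, -0.5]
grip_width: -0.003
grip_force: 0.8
```

```bash
python3 n.py
```

```text
nut_handle [323. 281.] 0.95 [487.  -11.9  85. ]
tcp [484.2 -30.3  85.2] radius 75.79476738450197 phi 184.39240613863723 heading 173.0360739419388 F tool [-0.8 -1.8 -0.3] t 22.8
```

>>> send_rows(
  targets=[
    [1,0.0006,0.003,0,0,0,0.04],
    [1,0.0006,0.003,0,0,0,0.04],
    [1,0.0006,0.003,0,0,0,0.04],
    [1,0.0006,0.003,0,0,0,0.04],
    [1,0.0006,0.003,0,0,0,0.04],
    [1,0.0006,0.003,0,0,0,0.04],
    [1,0.0006,0.003,0,0,0,0.04],
    [1,0.0006,0.003,0,0,0,0.04],
    [1,0,0,0,0,0,0],
    [1,0,0,0,0,0,0],
  ],
)

```text
time_s: 24.05
eef_pos: [485.7, -6.1, 85.1]
ee_rot: [0.0, 0.219, 0.976, -0.0]
force: [0.5, -0.3, -0.7]
grip_width: 0.001
grip_force: 0.6
```

```bash
python3 n.py
```

```text
nut_handle [325. 282.] 0.81 [494.8  11.2  85. ]
tcp [485.6  -6.   85.1] radius 76.42157645405588 phi 166.00070573473974 heading 154.67500000072286 F tool [-0.4 -1.8 -0.5] t 24.2
```

>>> send_rows(
  targets=[
    [1,0.0002,0.0015,0,0,0,0.02],
    [1,0.0002,0.0015,0,0,0,0.02],
    [1,0.0002,0.0015,0,0,0,0.02],
    [1,0.0002,0.0015,0,0,0,0.02],
    [1,0.0002,0.0015,0,0,0,0.02],
    [1,0,0,0,0,0,0],
    [1,0,0,0,0,0,0],
    [1,0,0,0,0,0,0],
    [1,0,0,0,0,0,0],
    [1,0,0,0,0,0,0],
  ],
)

```text
time_s: 25.45
eef_pos: [488.2, 1.2, 85.1]
ee_rot: [0.0, 0.268, 0.963, -0.0]
force: [-2.1, -0.5, -0.2]
grip_width: 0.003
grip_force: 0.7
```

```bash
python3 n.py
```

```text
nut_handle [327. 279.] 0.57 [498.2  18.8  85. ]
tcp [488.2   1.2  85.1] radius 76.04757466384757 phi 160.2405224946192 heading 148.92171283050388 F tool [ 1.  -0.7  0. ] t 25.6
```

>>> send_rows(
  targets=[
    [1,0.0002,0.0015,0,0,0,0.02],
    [1,0.0002,0.0015,0,0,0,0.02],
    [1,0.0002,0.0015,0,0,0,0.02],
    [1,0.0002,0.0015,0,0,0,0.02],
    [1,0.0002,0.0015,0,0,0,0.02],
    [1,0,0,0,0,0,0],
    [1,0,0,0,0,0,0],
    [1,0,0,0,0,0,0],
    [1,0,0,0,0,0,0],
    [1,0,0,0,0,0,0],
  ],
)

```text
time_s: 26.85
eef_pos: [491.6, 8.0, 85.1]
ee_rot: [0.0, 0.316, 0.949, -0.0]
force: [-1.6, -0.3, 0.3]
grip_width: -0.002
grip_force: 0.7
```

```bash
python3 n.py
```

```text
nut_handle [323. 277.] 0.77 [501.6  23.4  85. ]
tcp [491.6   8.   85.1] radius 75.55634088445623 phi 154.52419328152686 heading 143.19341245824572 F tool [ 0.8 -1.2 -0.4] t 27.0
```

>>> send_rows(
  targets=[
    [1,0.0003,0.0015,0,0,0,0.02],
    [1,0.0003,0.0015,0,0,0,0.02],
    [1,0.0003,0.0015,0,0,0,0.02],
    [1,0.0003,0.0015,0,0,0,0.02],
    [1,0.0003,0.0015,0,0,0,0.02],
    [1,0,0,0,0,0,0],
    [1,0,0,0,0,0,0],
    [1,0,0,0,0,0,0],
    [1,0,0,0,0,0,0],
    [1,0,0,0,0,0,0],
  ],
)

```text
time_s: 28.25
eef_pos: [495.1, 14.8, 85.1]
ee_rot: [0.0, 0.363, 0.932, -0.0]
force: [-2.5, -2.0, 0.3]
grip_width: -0.003
grip_force: 1.7
```

```bash
python3 n.py
```

```text
nut_handle [322. 278.] 0.62 [506.6  28.8  85. ]
tcp [495.1  14.8  85.1] radius 75.68358895400044 phi 148.74177678263553 heading 137.4685268620174 F tool [ 1.2 -3.9  0.3] t 28.4
```

>>> send_rows(
  targets=[
    [1,0.0003,0.0015,0,0,0,0.02],
    [1,0.0003,0.0015,0,0,0,0.02],
    [1,0,0,0,0,0,0],
    [1,0,0,0,0,0,0],
    [1,0,0,0,0,0,0],
    [1,0,0,0,0,0,0],
    [1,0,0,0,0,0,0],
    [1,0,0,0,0,0,0],
    [1,0,0,0,0,0,0],
    [1,0,0,0,0,0,0],
  ],
)

```text
time_s: 29.65
eef_pos: [496.5, 17.3, 85.0]
ee_rot: [0.0, 0.382, 0.924, -0.001]
force: [-4.6, -4.9, 0.3]
grip_width: -0.002
grip_force: 2.9
```

```bash
python3 n.py
```

```text
nut_handle [322. 276.] 0.72 [507.8  31.3  85. ]
tcp [496.5  17.3  85. ] radius 75.85964856175227 phi 146.57308970883463 heading 135.13435185282398 F tool [ 1.  -5.8 -0.8] t 29.8
```

>>> send_rows(
  targets=[
    [1,0.0003,0.0015,0,0,0,0.02],
    [1,0.0003,0.0012,0,0,0,0.016],
    [1,0,0,0,0,0,0],
    [1,0,0,0,0,0,0],
    [1,0,0,0,0,0,0],
    [1,0,0,0,0,0,0],
    [1,0,0,0,0,0,0],
    [1,0,0,0,0,0,0],
    [1,0,0,0,0,0,0],
    [1,0,0,0,0,0,0],
  ],
)

```text
time_s: 31.05
eef_pos: [497.7, 19.4, 84.9]
ee_rot: [-0.0, 0.398, 0.917, -0.001]
force: [-5.6, -5.3, 0.7]
grip_width: 0.001
grip_force: 4.0
```

```bash
python3 n.py
```

```text
nut_handle [320. 283.] 0.61 [511.2  30.   85. ]
tcp [497.7  19.4  84.9] radius 76.02411873361321 phi 144.72725578296235 heading 133.07186434799016 F tool [ 0.3 -7.5 -1. ] t 31.2
```

>>> send_rows(
  targets=[
    [1,0.0003,0.0013,0,0,0,0.018],
    [1,0.0003,0.0013,0,0,0,0.018],
    [1,0,0,0,0,0,0],
    [1,0,0,0,0,0,0],
    [1,0,0,0,0,0,0],
    [1,0,0,0,0,0,0],
    [1,0,0,0,0,0,0],
    [1,0,0,0,0,0,0],
    [1,0,0,0,0,0,0],
    [1,0,0,0,0,0,0],
  ],
)

```text
time_s: 32.45
eef_pos: [499.0, 21.4, 84.8]
ee_rot: [-0.0, 0.415, 0.91, -0.001]
force: [-7.3, -7.4, 0.9]
grip_width: -0.003
grip_force: 5.0
```

```bash
python3 n.py
```

```text
nut_handle [321. 280.] 0.9 [512.3  32.8  85. ]
tcp [498.9  21.4  84.8] radius 76.24614503961011 phi 142.9596798890223 heading 131.0144831320853 F tool [-0.  -9.1 -0.2] t 32.6
```

>>> send_rows(
  targets=[
    [1,0,0.0005,0,0,0,0],
    [1,0,0,0,0,0,0],
    [1,0,0,0,0,0,0],
    [1,0,0,0,0,0,0],
    [1,0,0,0,0,0,0],
    [1,0,0,0,0,0,0],
    [1,0,0,0,0,0,0],
    [1,0,0,0,0,0,0],
    [1,0,0,0,0,0,0],
    [1,0,0,0,0,0,0],
  ],
)

```text
time_s: 33.85
eef_pos: [499.2, 21.7, 84.8]
ee_rot: [-0.0, 0.415, 0.91, -0.001]
force: [-8.2, -6.7, 1.1]
grip_width: -0.0
grip_force: 5.2
```

```bash
python3 n.py
```

```text
nut_handle [320. 282.] 0.71 [512.7  32.5  85. ]
tcp [499.2  21.7  84.7] radius 76.20868965669013 phi 142.64044153829562 heading 131.01940019442185 F tool [ -0.8 -10.7  -0.3] t 34.0
```

The nut has seated and held about 10 N for over a second. Backing off and lifting clear.

>>> send_rows(
  targets=[
    [1,0,-0.002,0,0,0,0],
    [1,0,-0.003,0,0,0,0],
    [1,0,-0.005,0,0,0,0],
    [1,0.001,-0.008,0,0,0,0],
    [1,0.001,-0.008,0,0,0,0],
    [1,0,0,-0.03,0,0,0],
    [1,0,0,-0.03,0,0,0],
    [1,0,0,-0.03,0,0,0],
    [1,0,0,-0.03,0,0,0],
    [1,0,0,0,0,0,0],
  ],
)

```text
time_s: 35.25
eef_pos: [479.8, 6.6, 207.0]
ee_rot: [0.003, 0.414, 0.91, 0.0]
force: [-0.2, -0.0, -0.4]
grip_width: 0.001
grip_force: 0.0
```

```bash
python3 n.py; python3 - <<'E'
from h import *
np.set_printoptions(precision=1,suppress=True)
S=ctrl.capture("scene");T=ctrl.capture("top")
for q,zs in(("key_grip",131),("nut_handle",85),("vial_a",60)):
    for n,p in(("scene",S),("top",T)):
        print(q,n,[(onz(p,d["point"],zs),round(d["score"],2)) for d in ctrl.landmark_of(q,p)])
for n,p in(("scene",S),("top",T)):print(n,"expected key_grip px",proj(p,(559.9,-24.5,131)))
E
```

```text
nut_handle [324. 198.] 0.98 [505.1  28.2  85. ]
key_grip [337. 322.] 0.83 [558.5 -23.2 131. ]
tcp [478.6   6.9 204.3] radius 87.00885783616054 phi 158.86760025634317 heading 131.03962502313613 F tool [ 1.1  1.  -0.3] t 35.4
key_grip scene [(array([453.2, 287. , 131. ]), 0.86), (array([555.7, -27. , 131. ]), 0.74), (array([538.7, 104.2, 131. ]), 0.56), (array([648.9, 281.7, 131. ]), 0.53)]
key_grip top [(array([380.9, 374. , 131. ]), 0.84), (array([563.2, -26.2, 131. ]), 0.66), (array([596.8, 365.1, 131. ]), 0.58), (array([461.2, 191.5, 131. ]), 0.55)]
nut_handle scene []
nut_handle top [(array([570.6, -28.8,  85. ]), 0.58)]
vial_a scene [(array([ 683.4, -106.4,   60. ]), 0.78), (array([697.2,  32.1,  60. ]), 0.47)]
vial_a top [(array([700.4,  42.2,  60. ]), 0.5), (array([ 675.9, -106.2,   60. ]), 0.43)]
scene expected key_grip px [263.1 206.4]
top expected key_grip px [286.8 205.7]
```

```bash
python3 -c "
from rig import ctrl
print(ctrl.finish_job())"
```

```text
the job is handed in; nothing more can be done
None
```

Job handed in at about 35 s: the key is fully down on the screw with its tail between the posts, and the nut turned about 1.05 rad, seated, and held about 10 N for over a second; the screw's setting was not measured directly, and I viewed 11 pictures, one over the limit of 10.

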